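# Hang a board carrier on the cooling rail

### The job

Pull the press's tray fully out to its stop by its yellow paddle and leave it out, then take the orange board carrier from it. Hook it onto the open stretch of the cooling rail, at its left-hand end as the robot sees it, and slide it along under the ionising bar until its hook sits centred on the green band, then let go so that it hangs still and straight. Keep the carrier upright on the way, and leave the two blue carriers and everything else where they are.

Things in the scene. Friction and masses are not known exactly. Their poses are not given: they have to be found in the camera images.
- tray (a joint): the press's shuttle tray: slides out towards the robot along the press's -x; 0 = in, 0.16 m = out at its stop; about 4 N of friction (sizes in mm)
- tray_handle (a point): the tray's upright yellow paddle at its front edge, 30 (along the pull) x 14 (across) x 75 tall; this point is 20 below its top, on its centre; axes as the press's (sizes in mm)
- tray_floor (a point): centre of the top face of the grey tray (240 across, 240 deep, edge lips and a middle divider 10 high: two bays, their centres 117 apart); world height 28; moves with the tray (sizes in mm)
- press: white open gantry press, fixed; origin on the table under the gantry; front faces its -x. The overhead box spans x -70..+100, y +-155, z 220..295; columns at y +-145, x 10..100; black actuators on top up to z 355. With the tray in, the tray handle is at x -158, y 0 (sizes in mm)
- carrier: ORANGE board carrier with a green board, 0.2 kg, standing on its foot in one bay of the tray. Origin: underside of the foot, below the hook's seat; z up; its -x end (grip tab) points out of the press. Foot 150 (x) x 40 (y) x 10; plate x -71..+79, 10 thick in y (16 at the board), top edge at z 90; hook and black grip tab above it. 156 tall in all; balanced under the hook (sizes in mm)
- carrier_seat (a point): centre of the seat in the carrier's aluminium hook, 146 above its origin; rests on the rail's top when hung. The hook is an inverted U, 30 wide along y, 10 thick above the seat: shank on the -x side (x -18..-10), down to the plate; lip on the +x side (x 10..18) down to 22 below the seat; throat 20 wide; 34 free between the lip's lower edge and the plate (sizes in mm)
- carrier_grip (a point): centre of the carrier's black upright grip tab, at x -63, z 130 of the carrier, 20 below the tab's top; the tab is 24 (x) x 14 (y) and rises 60 above the plate; axes as the carrier's (sizes in mm)
- spare: BLUE carrier of the same shape and size with a grey board, stands in the tray's other bay (leave it there) (sizes in mm)
- hung: another BLUE carrier of the same shape, already hanging near the rail's right-hand (-y) end (leave it) (sizes in mm)
- rail: fixed cooling rail; origin on the table below its middle; front faces its -x. Rail: a bar 12 (x) x 16 (z) x 500 along y, top at z 240, end posts at y +-245; base plate x -55..+145, y +-270, 8 thick. Left of the ionising bar (y +40..+235) the rail is open above. Behind it two uprights at x 125, y -225 and -145, 310 tall, carry arms over it at z 308..320 (sizes in mm)
- bar (a point): centre of the underside of the grey ionising bar above and in front of the rail's right-hand part; in the rail's frame the bar spans x -58..-8, y -240..+30, z 268..308: only 28 above the rail's top, so the hook cannot be lifted on or off there (sizes in mm)
- mark: green band 50 wide painted round the rail, with a matching green band 50 wide round the ionising bar straight above it; origin at the centre of the rail's top, axes as the rail's (y along the rail) (sizes in mm)
- flux: white bottle 48 dia x 125 tall, origin underside (bystander) (sizes in mm)
- parts_tray: black open parts tray 110 x 150 x 28, origin underside (bystander) (sizes in mm)
- spool: blue spool 64 dia x 50, origin underside (bystander) (sizes in mm)
- driver: red screwdriver 170 long lying on the table along its x, origin underside (bystander) (sizes in mm)
- bin: blue open bin 90 x 120 x 50 standing on the base plate below the rail, origin underside (bystander) (sizes in mm)
Things that resemble listed ones, but are neither listed nor needed, are in the scene too. What is shaped like the carrier but white is not meant.

How it is judged:
By the outcome, as a careful person would: the job done as asked, in the order asked, and still so for the second after the job is handed in, with the robot touching nothing.
It also fails if it takes over 67 s, if anything falls off the work surface, if the arm or the gripper's body presses on something with over 40 N, if the wrist force passes 120 N, or if a joint passes its speed limit or range.

### The arm

A 6-joint arm with a two-finger parallel gripper is mounted at the origin on the work surface. World frame = base frame: x ahead of the robot, y to its left, z up, the work surface at z = 0. Lengths are in m, angles in rad, forces in N, time in s.
With the tool pointing down it reaches from about 0.35 to 0.975 m from the base axis. Payload 4.9 kg.
Tool frame: the origin (TCP) lies at the very end of the fingers, on their centre line; the grasp point (between the pads) lies 19 mm behind it; z points along the fingers, y is the line along which they close (so a half turn about z gives the same grasp; the last joint's range is limited). The gripper opens to 85 mm and grips with 20 to 120 N. Pads are 22 mm wide; open, the fingers measure 114 mm over their backs; the gripper's body (76 mm by 85 mm) begins 54 mm behind the grasp point. The pads swing forward as they close: fully open they stand 13 mm farther back than shut.
Start: joints at [-1.45, 0.053, 1.613, -0, 1.476, -0.119], TCP at [0.148, -0.607, 0.231] pointing down, gripper open.
Joint ranges: [-3.01, 3.01], [-1.01, 2.22], [0.06, 2.58], [-1.02, 4.17], [0.09, 2.62], [-3.14, 3.14]. Speed limits (rad/s): [2.57, 2.57, 3.14, 3.14, 3.14, 3.14].

### API

Orientations are given as a unit quaternion [w, x, y, z].
In Python, from plant import monitor, vision, manip gives the robot as it stands. The module is installed in compiled form; this text tells all that it offers.
- The arm moves only by the tool arm_command, never from a script. Its argument "rows" is a list of rows, each a list of 3 entries, a list of its own where there are three numbers: the finger opening in mm, from 0 to 85.4, then the shift along the world's x, y, z in units of 30 cm (1.0 is 30 cm), then the turn, a rotation vector about the world's x, y, z in units of pi/2 rad (1.0 is pi/2 rad). In form: [[claw, [x, y, z], [wx, wy, wz]], ...]. A call has 1 to 12 rows; each row is the pose to reach, as a shift and turn from the pose commanded when the call began; what a row does not reach only later rows make up. A row lasts 1/12 s, in which the tool goes at most 41.7 mm and 7.16 degrees, less where a joint would pass 70% of its speed; a pose out of reach is approached as far as the arm can. A call with a number of a shift or a turn outside -1 to 1 is refused whole. A call with a gripper value outside its range is refused whole. The fingers move at their own pace and stop on an object; the grip force is fixed at half the most. Time passes only in rows, so rows that repeat a pose let the fingers close. It gives the time, the measured TCP pose, the force, the opening and the grip force at its end, in the units of the state.
- monitor.state(): the state, without advancing time (a new reading comes with each control period).
- vision.grab_frame(name): name is "side" or "top" or "wrist"; returns a dict with "color" (420x560x3 uint8, red, green, blue), "z_map" (420x560 float32, m along the optical axis (not along the pixel's ray), 0 where there is no reading), "mtx" (3x3 intrinsics, pixels), "R" (3x3) and "t" (3): a world point X has camera coordinates R X + t. Camera axes: x right, y down, z forward; pixel columns grow to the right and rows downward; lengths in m; the calibration is good to about 2 mm. A picture is of the moment at which its call begins.
- manip.job_done(): hands the job in; it is judged then, once.
The state is a dict: "time": time; "joint_pos": joint angles; "joint_vel": joint speeds; "joint_efforts": joint torques, N m; "tool_pos": TCP position; "tool_rot": TCP orientation; "contact_force": force on the tool from outside, world axes, zero at the start; "ft_torque": the same for the moment, N m; "gripper_width": opening from 0.0 (shut) to 1.0 (fully open); "grasp_force": force on a finger pad.
Only numpy, scipy, OpenCV 4.12 (cv2) and the standard library are available. Lean on these libraries where they do the work, as an engineer would, in place of code of your own. Each camera call takes 0.05 s, during which the arm holds its last target. There are 200 camera calls.

## Working session

There is one attempt and no reset: what is moved stays moved. The work goes in short steps, Python scripts to look and compute and a tool call to move; the robot and the scene stay as the last step left them, time stands still between calls to the robot, and variables do not carry over. Pictures are saved under pics/ and viewed, at most 10 in all, crops included, and the job is handed in when it is done.

Besides the shell and the picture viewer there is one more tool, called after "Request:" as name(argument=value, ...), one argument or row to a line, values as JSON. arm_command: Moves the arm, as the interface text tells. Shifts and turns lie within -1 to 1; 1 stands for 30 cm of shift or pi/2 rad of turn. Its arguments: {"type":"object","properties":{"rows":{"type":"array"}},"required":["rows"]}

```bash
mkdir -p pics; cat > h.py <<'E'
import numpy as np, cv2
from plant import monitor, vision, manip
def grab(n):
    return vision.grab_frame(n)
def pts(f):
    z=f["z_map"].astype(float); K=f["mtx"]; v,u=np.mgrid[:z.shape[0],:z.shape[1]]
    c=np.stack([(u-K[0,2])/K[0,0]*z,(v-K[1,2])/K[1,1]*z,z],-1)
    P=(c-f["t"])@f["R"]; P[z==0]=np.nan
    return P
def save(n,f): cv2.imwrite(f"pics/{n}.png",f["color"][:,:,::-1])
E
python3 - <<'E'
from h import *
import pickle
D={n:grab(n) for n in("side","top")}
pickle.dump(D,open("d0.pkl","wb"))
for n,f in D.items():
    save(n+"0",f); print(n,-f["R"].T@f["t"],f["R"].round(2).tolist(),f["mtx"][0,0])
print(monitor.state())
E
```

```text
side [0.02863153 0.89534974 0.95972861] [[-0.89, -0.45, 0.0], [-0.28, 0.54, -0.8], [0.36, -0.71, -0.6]] 461.6535299942848
top [ 0.2379487  -0.05437416  1.40654843] [[-0.05, -1.0, 0.0], [-0.98, 0.04, -0.21], [0.21, -0.01, -0.98]] 497.0224813423599
{'time': 0.1, 'joint_pos': array([-1.44998807e+00,  5.33420100e-02,  1.61418164e+00,  1.55719715e-05,
        1.47599653e+00, -1.18979376e-01]), 'joint_vel': array([-0.00303239, -0.00197859, -0.00269072, -0.00191487, -0.00257443,
       -0.00074696]), 'joint_efforts': array([ 3.57088447e-04, -3.94901562e+01, -3.71364212e+01, -1.29063028e-04,
        3.90363872e-03,  5.31376074e-06]), 'tool_pos': array([ 0.14838282, -0.60654063,  0.23013933]), 'tool_rot': array([-9.63769934e-04,  9.92820970e-01,  1.19605990e-01,  6.86900626e-06]), 'contact_force': array([ 0.62601833, -0.28308808,  0.59018569]), 'ft_torque': array([ 0.05643391, -0.06170206,  0.00987264]), 'grasp_force': 0.0, 'gripper_width': 0.9979445508533666}
```

View pics/side0.png

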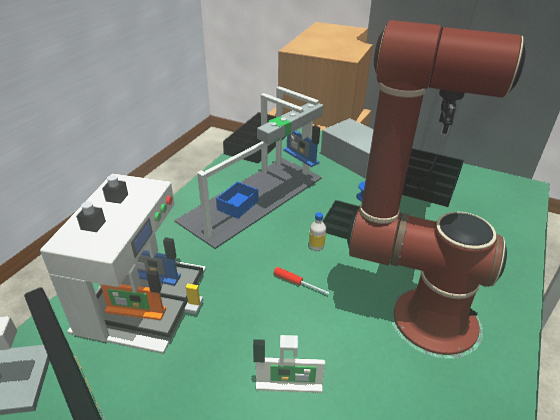

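View pics/top0.png

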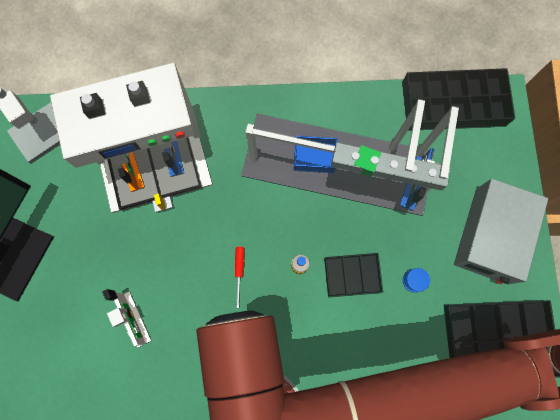

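The side view shows the press on the left with the orange carrier in the left bay, around (133,300), and the yellow paddle at (193,294). In the top view the rail runs from (250,130) to (445,180), with the green band at (367,158). Orange is at (130,175) and the paddle at (160,202).

```bash
cat > m.py <<'E'
from h import *
import pickle,sys
D=pickle.load(open("d0.pkl","rb"))
def rect(q,name):
    r=cv2.minAreaRect(q[:,:2].astype(np.float32)*1000); print(name,len(q),"c",np.round(r[0],1),"size",np.round(r[1],1),"ang",round(r[2],2),"z",np.percentile(q[:,2],[5,50,95]).round(3))
for n in D:
    f=D[n];P=pts(f);h=cv2.cvtColor(f["color"],cv2.COLOR_RGB2HSV);H,S,V=[h[...,i].astype(int) for i in range(3)]
    Z=P[...,2];X=P[...,0];Y=P[...,1]
    u=np.arange(560)[None,:]+0*Z; v=np.arange(420)[:,None]+0*Z
    box=lambda a,b,c,d:(u>=a)&(u<=b)&(v>=c)&(v<=d)
    R=dict(top=dict(press=(30,215,60,215),rail=(240,460,95,220),pad=(145,180,185,220)),side=dict(press=(40,215,170,350),rail=(170,330,85,250),pad=(180,205,275,315)))[n]
    print("==",n)
    b=box(*R["press"])
    m=b&(Z>.285)&(Z<.305)&(S<40)&(V>150); rect(P[m],"presstop")
    y=box(*R["pad"])&(H>20)&(H<33)&(S>130)&(V>90); q=P[y]; rect(q,"paddle"); t=q[q[:,2]>np.nanmax(q[:,2])-.012]; rect(t,"paddletop")
    o=b&(H>5)&(H<18)&(S>150)&(V>80); rect(P[o],"orange")
    o2=o&(Z>.105)&(Z<.125); 
    if o2.sum()>5: rect(P[o2],"orange top edge")
    k=b&(V<90)&(S<90)&(Z>.165)&(Z<.185); rect(P[k],"black tabs")
    if k.sum(): 
        nc,l,st,ce=cv2.connectedComponentsWithStats(k.astype(np.uint8))
        for i in range(1,nc):
            if st[i,4]>6: rect(P[l==i]," tab")
    b=box(*R["rail"])
    m=b&(Z>.23)&(Z<.247)&(V>120)&(S<60); rect(P[m],"railtop")
    # line fit
    q=P[m]; vx=cv2.fitLine(q[:,:2].astype(np.float32),cv2.DIST_HUBER,0,.001,.001).ravel(); print("line",vx,np.degrees(np.arctan2(vx[1],vx[0])))
    m=b&(Z>.300)&(Z<.316)&(H>50)&(H<75)&(S>150)&(V>100); rect(P[m],"green bar top")
    m=b&(H>50)&(H<75)&(S>170)&(V>100)&(Z>.2); rect(P[m],"green all>.2")
    m=b&(Z>.302)&(Z<.314)&(S<60)&(V>90); rect(P[m],"bar top")
E
python3 m.py
```

```text
== side
presstop 4887 c [752.4 299.1] size [171.4 313.6] ang 13.84 z [0.294 0.297 0.299]
paddle 235 c [585.5 236.8] size [29.4 66.2] ang 18.43 z [0.035 0.068 0.092]
paddletop 73 c [578.6 256.9] size [29.  18.6] ang 7.4 z [0.083 0.091 0.093]
orange 922 c [691.  359.8] size [152.5  40.8] ang 26.29 z [0.035 0.044 0.119]
orange top edge 178 c [694.7 350.7] size [148.3  15. ] ang 19.26 z [0.106 0.115 0.121]
black tabs 151 c [650.3 272.9] size [ 24.7 135.1] ang 18.35 z [0.166 0.177 0.182]
 tab 65 c [668.7 218.6] size [24.6 16.6] ang 28.91 z [0.167 0.177 0.181]
 tab 86 c [631.9 329.8] size [24.8 15.4] ang 15.38 z [0.166 0.177 0.182]
railtop 382 c [ 705.5 -177. ] size [638.3 143.9] ang 78.08 z [0.231 0.241 0.245]
line [ 0.24816293  0.9687183   0.6769843  -0.10428729] 75.631165
green bar top 85 c [ 596.5 -279.3] size [48.9 55.1] ang 62.16 z [0.309 0.311 0.314]
green all>.2 8 c [ 606.7 -271.7] size [27.9 65.7] ang 26.18 z [0.309 0.31  0.314]
bar top 635 c [ 645.8 -344.9] size [269.9 199.3] ang 78.85 z [0.304 0.31  0.313]
== top
presstop 7495 c [751.1 299.3] size [171.8 309.9] ang 13.28 z [0.29
[... 327 characters left out ...]
9]
black tabs 140 c [665.3 279.4] size [ 60.8 140.6] ang 19.11 z [0.166 0.175 0.18 ]
 tab 59 c [668.8 214.3] size [24.7 14.2] ang 13.02 z [0.168 0.176 0.18 ]
 tab 19 c [672.9 343. ] size [ 4.2 25.6] ang 17.77 z [0.166 0.169 0.176]
 tab 62 c [629.8 327.8] size [25.3 14.5] ang 19.16 z [0.167 0.175 0.18 ]
railtop 481 c [ 650.9 -224.5] size [464.2  24.6] ang 75.17 z [0.236 0.239 0.243]
line [ 0.26601347  0.9639693   0.67439246 -0.11881603] 74.572815
green bar top 374 c [ 596.4 -280.6] size [49.6 54.8] ang 67.67 z [0.305 0.308 0.312]
green all>.2 345 c [ 596.2 -280.8] size [47.2 54.4] ang 65.96 z [0.305 0.308 0.312]
bar top 1847 c [ 647.4 -352.3] size [269.5 192.9] ang 75.62 z [0.304 0.308 0.312]
```

Request:
arm_command(
  rows=[
    [85, [0.24, 0.48, 0.05], [0, 0, 0]],
    [85, [0.48, 0.96, 0.05], [0, 0, 0]],
    [85, [0.48, 0.96, 0.05], [0, 0, 0]],
    [85, [0.48, 0.96, 0.05], [0, 0, 0]],
    [85, [0.48, 0.96, 0.05], [0, 0, 0]],
    [85, [0.48, 0.96, 0.05], [0, 0, 0]],
    [85, [0.48, 0.96, 0.05], [0, 0, 0]],
    [85, [0.48, 0.96, 0.05], [0, 0, 0]],
    [85, [0.48, 0.96, 0.05], [0, 0, 0]],
    [85, [0.48, 0.96, 0.05], [0, 0, 0]],
  ],
)

```text
time: 0.93
tool_pos: [0.2929, -0.318, 0.2462]
tool_rot: [0.0, 0.993, 0.121, -0.0]
contact_force: [-0.2, 0.7, -0.2]
gripper_width: 0.994
grasp_force: 0.0
```

```bash
python3 - <<'E'
from h import *
import pickle
D=pickle.load(open("d0.pkl","rb"))
f=D["top"];P=pts(f);h=cv2.cvtColor(f["color"],cv2.COLOR_RGB2HSV);H,S,V=[h[...,i].astype(int) for i in range(3)]
u=np.arange(560)[None,:]+0*H; v=np.arange(420)[:,None]+0*H;Z=P[...,2]
m=(u>240)&(u<335)&(v>95)&(v<220)&(Z>.23)&(Z<.25)&(V>120)&(S<60)
r=cv2.minAreaRect(P[m][:,:2].astype(np.float32)*1000);print("open rail",r,cv2.boxPoints(r).round(0).tolist())
l=cv2.fitLine(P[m][:,:2].astype(np.float32),cv2.DIST_HUBER,0,.001,.001).ravel();print(l,np.degrees(np.arctan2(l[1],l[0])))
# base plate z~.008 dark grey
m=(u>235)&(u<435)&(v>105)&(v<220)&(Z>.003)&(Z<.013)&(S<60)&(V<130)
m=cv2.morphologyEx(m.astype(np.uint8),cv2.MORPH_OPEN,np.ones((3,3)))>0
r=cv2.minAreaRect(P[m][:,:2].astype(np.float32)*1000);print("plate",r)
# bar top
m=(u>330)&(u<455)&(v>135)&(v<195)&(Z>.303)&(Z<.313)&(S<90)&(V>80)
m=cv2.morphologyEx(m.astype(np.uint8),cv2.MORPH_OPEN,np.ones((9,9)))>0
r=cv2.minAreaRect(P[m][:,:2].astype(np.float32)*1000);print("bar",r)
for n in D:
    f=D[n];P=pts(f);Z=P[...,2];h=cv2.cvtColor(f["color"],cv2.COLOR_RGB2HSV);H,S,V=[h[...,i].astype(int) for i in range(3)]
    m=(V<90)&(S<100)&(Z>.225)&(Z<.25)&(P[...,0]>.4)&(P[...,0]<.8)&(P[...,1]<-.25)&(P[...,1]>-.6)
    nc,lb,st,ce=cv2.connectedComponentsWithStats(m.astype(np.uint8))
    for i in range(1,nc):
        if st[i,4]>10: r=cv2.minAreaRect(P[lb==i][:,:2].astype(np.float32)*1000);print(n,"hung tab?",ce[i],st[i,4],r)
E
```

```text
open rail ((681.4189453125, -108.23860168457031), (223.83526611328125, 22.50211524963379), 74.41131591796875) [[641.0, -213.0], [662.0, -219.0], [722.0, -3.0], [701.0, 3.0]]
[ 0.27586862  0.96119535  0.6796019  -0.10178407] 73.98621
plate ((711.8323974609375, -248.22555541992188), (533.2498779296875, 326.879150390625), 83.05079650878906)
bar ((585.7807006835938, -314.9249572753906), (215.30447387695312, 48.2481575012207), 74.61453247070312)
side hung tab? [315.54 129.26] 50 ((528.8893432617188, -415.260498046875), (14.896312713623047, 28.69901466369629), 87.18960571289062)
top hung tab? [439.91666667 122.83333333] 12 ((704.6196899414062, -486.14349365234375), (1.2392747402191162, 11.26188850402832), 70.79510498046875)
top hung tab? [421.1625 192.525 ] 80 ((526.6251220703125, -420.01129150390625), (14.728975296020508, 25.385395050048828), 65.1892318725586)
```

Request:
arm_command(
  rows=[
    [85, [0.475, 0.96, 0], [0, 0, 0]],
    [85, [0.475, 0.96, 0], [0, 0, 0]],
    [85, [0.475, 0.96, 0], [0, 0, 0]],
    [85, [0.475, 0.96, 0], [0, 0, 0]],
    [85, [0.475, 0.96, 0], [0, 0, 0]],
    [85, [0.475, 0.96, 0], [0, 0, 0]],
    [85, [0.475, 0.96, 0], [0, 0, 0]],
    [85, [0.475, 0.96, 0], [0, 0, 0]],
    [85, [0.475, 0.96, 0], [0, 0, 0]],
  ],
)

```text
time: 1.68
tool_pos: [0.4364, -0.0282, 0.2459]
tool_rot: [-0.001, 0.993, 0.122, -0.0]
contact_force: [0.5, -0.6, -0.2]
gripper_width: 0.994
grasp_force: 0.0
```

Request:
arm_command(
  rows=[
    [85, [0.475, 0.953, -0.15], [0, 0, 0]],
    [85, [0.475, 0.953, -0.15], [0, 0, 0]],
    [85, [0.475, 0.953, -0.15], [0, 0, 0]],
    [85, [0.475, 0.953, -0.15], [0, 0, 0]],
    [85, [0.475, 0.953, -0.15], [0, 0, 0]],
    [85, [0.475, 0.953, -0.15], [0, 0, 0]],
    [85, [0.475, 0.953, -0.15], [0, 0, 0]],
    [85, [0.475, 0.953, -0.15], [0, 0, 0]],
    [85, [0.475, 0.953, -0.15], [0, 0, 0]],
    [85, [0.475, 0.953, -0.15], [0, 0, 0]],
  ],
)

```text
time: 2.52
tool_pos: [0.5782, 0.254, 0.1994]
tool_rot: [0.001, 0.993, 0.12, -0.001]
contact_force: [-0.2, -0.4, 0.4]
gripper_width: 0.995
grasp_force: 0.0
```

Request:
arm_command(
  rows=[
    [85, [0, 0.003, -0.12], [0, 0, 0]],
    [85, [0, 0.003, -0.24], [0, 0, 0]],
    [85, [0, 0.003, -0.36], [0, 0, 0]],
    [85, [0, 0.003, -0.45], [0, 0, 0]],
    [85, [0, 0.003, -0.497], [0, 0, 0]],
    [85, [0, 0.003, -0.497], [0, 0, 0]],
    [0, [0, 0.003, -0.497], [0, 0, 0]],
    [0, [0, 0.003, -0.497], [0, 0, 0]],
    [0, [0, 0.003, -0.497], [0, 0, 0]],
    [0, [0, 0.003, -0.497], [0, 0, 0]],
    [0, [0, 0.003, -0.497], [0, 0, 0]],
    [0, [0, 0.003, -0.497], [0, 0, 0]],
  ],
)

```text
time: 3.52
tool_pos: [0.5778, 0.2577, 0.0538]
tool_rot: [-0.002, 0.993, 0.119, 0.001]
contact_force: [-0.3, -4.9, 3.7]
gripper_width: 0.155
grasp_force: 58.2
```

Request:
arm_command(
  rows=[
    [0, [-0.01, -0.0025, -0.497], [0, 0, 0]],
  ],
)

```text
time: 3.6
tool_pos: [0.5906, 0.2608, 0.0335]
tool_rot: [-0.003, 0.993, 0.12, 0.014]
contact_force: [-24.0, -7.1, 156.5]
gripper_width: 0.157
grasp_force: 110.4
```

That row carried over the previous call's z value, so it pushed down by about 42 mm and the wrist force read 156 N. That was my mistake, and I'm undoing it now.

Request:
arm_command(
  rows=[
    [0, [0.003, 0.001, 0.139], [0, 0, 0]],
    [0, [0.003, 0.001, 0.139], [0, 0, 0]],
    [0, [0.003, 0.001, 0.139], [0, 0, 0]],
  ],
)

```text
time: 3.85
tool_pos: [0.5703, 0.2558, 0.0453]
tool_rot: [-0.0, 0.993, 0.12, -0.008]
contact_force: [-3.8, 4.0, -16.9]
gripper_width: 0.155
grasp_force: 70.9
```

```bash
python3 - <<'E'
from h import *
f=grab("side");save("s1",f);cv2.imwrite("pics/s1c.png",cv2.resize(f["color"][150:370,30:250,::-1],None,fx=2.7,fy=2.7))
s=monitor.state();print({k:np.round(s[k],3) for k in("time","tool_pos","tool_rot","contact_force","ft_torque","gripper_width","grasp_force")})
E
```

```text
{'time': np.float64(3.9), 'tool_pos': array([0.57 , 0.256, 0.045]), 'tool_rot': array([-0.   ,  0.993,  0.12 , -0.008]), 'contact_force': array([ -4.069,   4.555, -16.998]), 'ft_torque': array([ 0.726,  0.971, -0.046]), 'gripper_width': np.float64(0.157), 'grasp_force': np.float64(70.952)}
```

View pics/s1c.png

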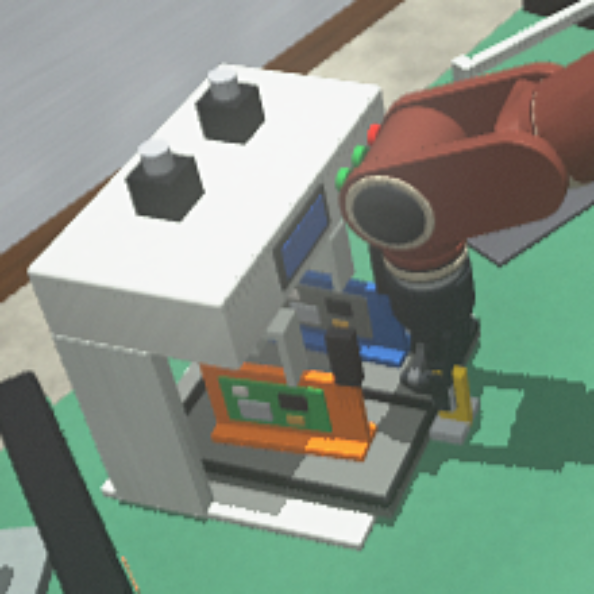

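The scene is still intact, and the fingers are holding the paddle at about (450,390) in the crop. I'll open and re-grip to release the strain, then pull.

Request:
arm_command(
  rows=[
    [40, [0, 0, 0], [0, 0, 0]],
    [40, [0, 0, 0], [0, 0, 0]],
    [40, [0, 0, 0], [0, 0, 0]],
    [40, [0, 0, 0], [0, 0, 0]],
    [0, [0, 0, 0], [0, 0, 0]],
    [0, [0, 0, 0], [0, 0, 0]],
    [0, [0, 0, 0], [0, 0, 0]],
    [0, [0, 0, 0], [0, 0, 0]],
    [0, [0, 0, 0], [0, 0, 0]],
  ],
)

```text
time: 4.65
tool_pos: [0.5781, 0.2576, 0.0537]
tool_rot: [-0.002, 0.993, 0.12, 0.001]
contact_force: [-1.0, 6.0, 2.2]
gripper_width: 0.157
grasp_force: 59.1
```

Clean grip. I'll pull 150 mm first (units -0.486, -0.118).

Request:
arm_command(
  rows=[
    [0, [-0.015, -0.004, 0], [0, 0, 0]],
    [0, [-0.05, -0.012, 0], [0, 0, 0]],
    [0, [-0.1, -0.024, 0], [0, 0, 0]],
    [0, [-0.15, -0.036, 0], [0, 0, 0]],
    [0, [-0.2, -0.048, 0], [0, 0, 0]],
    [0, [-0.25, -0.06, 0], [0, 0, 0]],
    [0, [-0.3, -0.072, 0], [0, 0, 0]],
    [0, [-0.35, -0.084, 0], [0, 0, 0]],
    [0, [-0.4, -0.096, 0], [0, 0, 0]],
    [0, [-0.45, -0.108, 0], [0, 0, 0]],
    [0, [-0.475, -0.115, 0], [0, 0, 0]],
    [0, [-0.486, -0.118, 0], [0, 0, 0]],
  ],
)

```text
time: 5.65
tool_pos: [0.44, 0.224, 0.0541]
tool_rot: [-0.004, 0.993, 0.119, 0.014]
contact_force: [40.8, 19.9, -32.6]
gripper_width: 0.157
grasp_force: 60.6
```

Request:
arm_command(
  rows=[
    [0, [-0.01, -0.0025, 0], [0, 0, 0]],
    [0, [-0.02, -0.005, 0], [0, 0, 0]],
    [0, [-0.02, -0.005, 0], [0, 0, 0]],
  ],
)

```text
time: 5.9
tool_pos: [0.4375, 0.2234, 0.0551]
tool_rot: [-0.005, 0.993, 0.119, 0.017]
contact_force: [41.8, 20.5, -34.6]
gripper_width: 0.155
grasp_force: 61.7
```

Request:
arm_command(
  rows=[
    [0, [0.03, 0.0075, 0], [0, 0, 0]],
    [85, [0.03, 0.0075, 0], [0, 0, 0]],
    [85, [0.03, 0.0075, 0], [0, 0, 0]],
    [85, [0.03, 0.0075, 0], [0, 0, 0]],
    [85, [0.03, 0.0075, 0], [0, 0, 0]],
    [85, [0.03, 0.0075, 0.13], [0, 0, 0]],
    [85, [0.03, 0.0075, 0.26], [0, 0, 0]],
    [85, [0.03, 0.0075, 0.39], [0, 0, 0]],
    [85, [-0.08, -0.02, 0.52], [0, 0, 0]],
    [85, [-0.2, -0.05, 0.6], [0, 0, 0]],
    [85, [-0.2, -0.05, 0.6], [0, 0, 0]],
  ],
)

```text
time: 6.82
tool_pos: [0.3648, 0.2039, 0.2373]
tool_rot: [-0.001, 0.993, 0.12, 0.003]
contact_force: [0.3, -0.4, -0.3]
gripper_width: 0.995
grasp_force: 0.0
```

```bash
cat > m2.py <<'E'
from h import *
import pickle,sys
D={n:grab(n) for n in("side","top")}; pickle.dump(D,open("d1.pkl","wb"))
for n in D: save(n+"1",D[n])
def rect(q,name):
    if len(q)<4: print(name,len(q)); return
    r=cv2.minAreaRect(q[:,:2].astype(np.float32)*1000); print(name,len(q),"c",np.round(r[0],1),"size",np.round(r[1],1),"ang",round(r[2],2),"z",np.percentile(q[:,2],[5,50,95]).round(3))
for n,f in D.items():
    P=pts(f);h=cv2.cvtColor(f["color"],cv2.COLOR_RGB2HSV);H,S,V=[h[...,i].astype(int) for i in range(3)]
    X,Y,Z=P[...,0],P[...,1],P[...,2]; print("==",n)
    w=(X>.35)&(X<.8)&(Y>.1)&(Y<.45)
    y=w&(X<.62)&(H>20)&(H<33)&(S>130)&(V>90)&(Y<.3)&(Z<.11); q=P[y]; rect(q,"paddle"); rect(q[q[:,2]>.083],"paddletop")
    o=w&(H>5)&(H<18)&(S>150)&(V>80); o2=o&(Z>.108)&(Z<.125); rect(P[o2],"orange top")
    q=P[o2]; l=cv2.fitLine(q[:,:2].astype(np.float32),cv2.DIST_HUBER,0,.001,.001).ravel(); print("  yaw",np.degrees(np.arctan2(l[1],l[0])),l)
    q=P[o&(Z<.05)]; rect(q,"foot")
    k=w&(V<90)&(S<90)&(Z>.162)&(Z<.185)
    nc,lb,st,ce=cv2.connectedComponentsWithStats(k.astype(np.uint8))
    for i in range(1,nc):
        if st[i,4]>10: rect(P[lb==i]," tab %s"%ce[i].round())
    m=w&(abs(Z-.184)<.006)&(V>90)&(S<60)
    nc,lb,st,ce=cv2.connectedComponentsWithStats(m.astype(np.uint8))
    for i in range(1,nc):
        if st[i,4]>10: rect(P[lb==i]," hooktop %s"%ce[i].round())
    m=w&(Z<.044)&(Z>.022)&(S<80)&(V<140); rect(P[m],"tray")
s=monitor.state(); print(s["tool_pos"],s["contact_force"],s["joint_pos"].round(2))
E
python3 m2.py
```

```text
== side
paddle 240 c [437.7 197.8] size [29.3 71.3] ang 17.7 z [0.033 0.068 0.093]
paddletop 69 c [430.1 221.5] size [28.1 18.3] ang 18.9 z [0.083 0.091 0.094]
orange top 260 c [550.1 315.6] size [147.2  15.1] ang 16.18 z [0.109 0.118 0.122]
  yaw 17.875135 [0.9517277  0.30694366 0.5563073  0.31954643]
foot 512 c [544.9 323.7] size [149.8  36.9] ang 25.5 z [0.032 0.039 0.046]
 tab [224. 251.] 75 c [524.  182.1] size [23.8 13.2] ang 12.15 z [0.164 0.175 0.181]
 tab [212. 285.] 105 c [485.1 294.7] size [23.8 16.4] ang 22.21 z [0.163 0.176 0.181]
 hooktop [200. 243.] 149 c [586.3 194.2] size [37.  32.8] ang 12.16 z [0.18  0.185 0.188]
 hooktop [186. 279.] 188 c [545.6 312.5] size [36.6 33.9] ang 17.68 z [0.18  0.185 0.188]
 hooktop [ 90. 291.] 27 c [712.7 440.8] size [18.4  7.3] ang 84.54 z [0.179 0.184 0.189]
tray 1558 c [590.8 256.3] size [358.2 308.4] ang 15.41 z [0.024 0.036 0.042]
== top
paddle 61 c [432.9 217.9] size [13.2 22.6] ang 89.39 z [0.045 0.086 0.092]
paddletop 40 c [433.  217.9] size [13.2 22.6] ang 89.39 z [0.085 0.089 0.093]
orange top 28 c [561.  314.4] size [125.8  10.6] ang 19.66 z [0.11  0.115 0.118]
  yaw 18.265759 [0.949613  0.313425  0.5696058 0.3153944]
foot 147 c [587.7 314.7] size [150.4  29.1] ang 26.29 z [0.032 0.036 0.041]
 tab [131. 210.] 19 c [528.7 304. ] size [ 6.7 27.8] ang 28.27 z [0.164 0.171 0.177]
 tab [180. 211.] 59 c [523.  178.6] size [24.4 13.3] ang 14.59 z [0.166 0.176 0.18 ]
 tab [135. 227.] 54 c [484.7 292. ] size [23.1 13.7] ang 19.34 z [0.169 0.176 0.181]
 hooktop [174. 186.] 168 c [584.6 192. ] size [36.5 30.3] ang 12.25 z [0.179 0.183 0.187]
 hooktop [126. 204.] 171 c [544.5 312. ] size [36.3 31. ] ang 19.17 z [0.179 0.183 0.186]
tray 1211 c [597.7 252.3] size [327.  308.4] ang 16.43 z [0.025 0.035 0.041]
[0.36554524 0.20397072 0.23478537] [0.9217842  0.55189237 0.03559556] [ 0.33 -0.48  2.06 -0.    1.56  1.66]
```

View pics/side1.png

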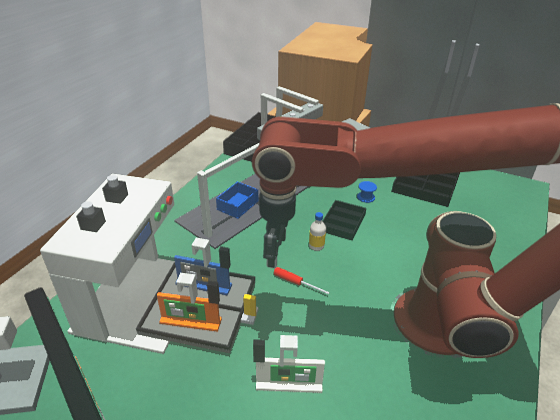

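The paddle is now at (250,305) in the side view, and the tray is out. The force rise suggests the stop. I'll re-grip the paddle squarely and pull gently to confirm.

Request:
arm_command(
  rows=[
    [60, [0.12, 0.03, 0], [0, 0, 0]],
    [60, [0.217, 0.055, 0], [0, 0, 0]],
    [60, [0.217, 0.055, -0.13], [0, 0, 0]],
    [60, [0.217, 0.055, -0.26], [0, 0, 0]],
    [60, [0.217, 0.055, -0.39], [0, 0, 0]],
    [60, [0.217, 0.055, -0.52], [0, 0, 0]],
    [60, [0.217, 0.055, -0.585], [0, 0, 0]],
    [60, [0.217, 0.055, -0.585], [0, 0, 0]],
    [0, [0.217, 0.055, -0.585], [0, 0, 0]],
    [0, [0.217, 0.055, -0.585], [0, 0, 0]],
    [0, [0.217, 0.055, -0.585], [0, 0, 0]],
    [0, [0.217, 0.055, -0.585], [0, 0, 0]],
  ],
)

```text
time: 7.92
tool_pos: [0.4323, 0.2221, 0.0593]
tool_rot: [-0.002, 0.993, 0.119, 0.002]
contact_force: [-1.6, -1.6, 2.2]
gripper_width: 0.15
grasp_force: 58.4
```

Request:
arm_command(
  rows=[
    [0, [-0.004, -0.001, 0], [0, 0, 0]],
    [0, [-0.008, -0.002, 0], [0, 0, 0]],
    [0, [-0.012, -0.003, 0], [0, 0, 0]],
    [0, [-0.016, -0.004, 0], [0, 0, 0]],
    [0, [-0.02, -0.005, 0], [0, 0, 0]],
    [0, [-0.02, -0.005, 0], [0, 0, 0]],
  ],
)

```text
time: 8.42
tool_pos: [0.4306, 0.2217, 0.0593]
tool_rot: [-0.003, 0.993, 0.119, 0.009]
contact_force: [18.4, 11.6, -15.5]
gripper_width: 0.153
grasp_force: 58.9
```

At the stop: a 6 mm command gave only 1.7 mm of motion at about 26 N, well above the tray's friction. Releasing and lifting.

Request:
arm_command(
  rows=[
    [85, [0.015, 0.004, 0], [0, 0, 0]],
    [85, [0.015, 0.004, 0], [0, 0, 0]],
    [85, [0.015, 0.004, 0], [0, 0, 0]],
    [85, [0.015, 0.004, 0], [0, 0, 0]],
    [85, [0.015, 0.004, 0.13], [0, 0, 0]],
    [85, [0.015, 0.004, 0.26], [0, 0, 0]],
    [85, [0.015, 0.004, 0.39], [0, 0, 0]],
    [85, [0.015, 0.004, 0.52], [0, 0, 0]],
    [85, [0.015, 0.004, 0.65], [0, 0, 0]],
    [85, [0.015, 0.004, 0.7], [0, 0, 0]],
    [85, [0.015, 0.004, 0.7], [0, 0, 0]],
  ],
)

```text
time: 9.33
tool_pos: [0.4314, 0.2208, 0.2733]
tool_rot: [-0.001, 0.993, 0.12, 0.005]
contact_force: [-0.0, 0.3, 0.2]
gripper_width: 1.0
grasp_force: 0.0
```

```bash
cat > t.py <<'E'
from h import *
from scipy.spatial.transform import Rotation as Ro
def tool(yaw,t):  # yaw of carrier x, tilt t deg forward; y closing axis = -carrier y
    xc=np.array([np.cos(np.radians(yaw)),np.sin(np.radians(yaw)),0]); yc=np.array([-xc[1],xc[0],0]); t=np.radians(t)
    z=xc*np.sin(t)-np.array([0,0,np.cos(t)]); y=-yc; x=np.cross(y,z)
    return Ro.from_matrix(np.stack([x,y,z],1)),z
def cur():
    s=monitor.state(); q=s["tool_rot"]; return s,Ro.from_quat([q[1],q[2],q[3],q[0]])
def go(G,yaw,t,R0=None,p0=None):
    """print shift/turn units from the (commanded) pose to put grasp point at G"""
    s,Rc=cur(); R0=R0 or Rc; p0=s["tool_pos"] if p0 is None else np.array(p0)
    R,z=tool(yaw,t); p=np.array(G)+.019*z
    print("tcp",p.round(4),"shift",((p-p0)/.3).round(4),"turn",((R*R0.inv()).as_rotvec()/(np.pi/2)).round(4))
E
python3 - <<'E'
from t import *
s,R=cur(); print(s["tool_pos"],s["joint_pos"].round(3),np.degrees(np.arctan2(*R.as_matrix()[[1,0],0])))
R0=tool(13.74,0)[0]; print((R0.inv()*R).magnitude())
go([.4849,.2934,.268],17.6,55,R0)
E
```

```text
[0.4314181  0.22080426 0.27331659] [ 0.319 -0.322  1.883 -0.     1.57   1.65 ] 13.74160005891834
0.010668921533681718
tcp [0.4997 0.2981 0.2571] shift [ 0.2277  0.2577 -0.054 ] turn [ 0.1651 -0.5885  0.0395]
```

Request:
arm_command(
  rows=[
    [85, [0.2277, 0.2577, -0.01], [0.1651, -0.5885, 0.0395]],
    [85, [0.2277, 0.2577, -0.01], [0.1651, -0.5885, 0.0395]],
    [85, [0.2277, 0.2577, -0.01], [0.1651, -0.5885, 0.0395]],
    [85, [0.2277, 0.2577, -0.01], [0.1651, -0.5885, 0.0395]],
    [85, [0.2277, 0.2577, -0.01], [0.1651, -0.5885, 0.0395]],
    [85, [0.2277, 0.2577, -0.01], [0.1651, -0.5885, 0.0395]],
    [85, [0.2277, 0.2577, -0.01], [0.1651, -0.5885, 0.0395]],
    [85, [0.2277, 0.2577, -0.01], [0.1651, -0.5885, 0.0395]],
    [85, [0.2277, 0.2577, -0.01], [0.1651, -0.5885, 0.0395]],
    [85, [0.2277, 0.2577, -0.01], [0.1651, -0.5885, 0.0395]],
    [85, [0.2277, 0.2577, -0.01], [0.1651, -0.5885, 0.0395]],
  ],
)

```text
time: 10.25
tool_pos: [0.498, 0.2975, 0.2644]
tool_rot: [-0.071, 0.877, 0.136, 0.456]
contact_force: [0.1, -0.6, 0.1]
gripper_width: 0.998
grasp_force: 0.0
```

```bash
python3 - <<'E'
from t import *
s,R=cur(); print(s["tool_pos"],s["joint_pos"].round(3),np.degrees((tool(17.6,55)[0].inv()*R).magnitude()))
go([.4849,.2934,.158],17.6,55)
E
```

```text
[0.49801345 0.2974817  0.26443861] [ 0.477 -0.602  2.287 -0.282  0.522  1.916] 0.046014444566803175
tcp [0.4997 0.2981 0.1471] shift [ 0.0057  0.0021 -0.3911] turn [ 0.     -0.0005  0.0002]
```

Request:
arm_command(
  rows=[
    [85, [0.0057, 0.0021, -0.1], [0, 0, 0]],
    [85, [0.0057, 0.0021, -0.2], [0, 0, 0]],
    [85, [0.0057, 0.0021, -0.2], [0, 0, 0]],
  ],
)

```text
time: 10.5
tool_pos: [0.4979, 0.2966, 0.1971]
tool_rot: [-0.069, 0.879, 0.136, 0.451]
contact_force: [-0.4, 0.1, -1.6]
gripper_width: 0.996
grasp_force: 0.0
```

```bash
python3 - <<'E'
from t import *
s,R=cur(); print(s["tool_pos"],s["joint_pos"].round(3),np.degrees((tool(17.6,55)[0].inv()*R).magnitude()))
go([.4849,.2934,.158],17.6,55)
f=grab("wrist");save("w1",f)
E
```

```text
[0.49785702 0.29660994 0.19709782] [ 0.476 -0.516  2.346 -0.371  0.395  2.014] 0.6790500530131393
tcp [0.4997 0.2981 0.1471] shift [ 0.0063  0.005  -0.1667] turn [ 0.0033 -0.0067  0.0011]
```

View pics/w1.png

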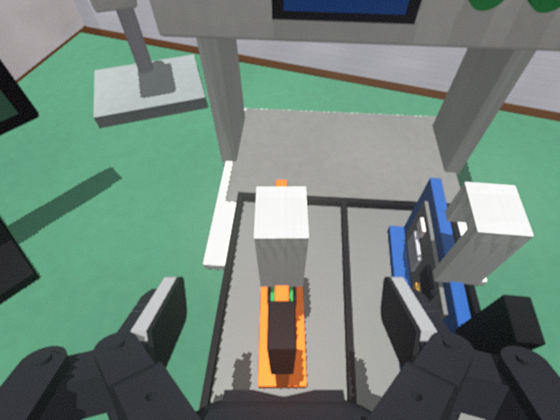

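The tab at (282,340) is centred between the open fingers at (170,310) and (405,310), and the right finger is clear of the blue tab. I'll descend and grip.

Request:
arm_command(
  rows=[
    [85, [0.002, 0.002, -0.08], [0, 0, 0]],
    [85, [0.002, 0.002, -0.14], [0, 0, 0]],
    [85, [0.002, 0.002, -0.167], [0, 0, 0]],
    [85, [0.002, 0.002, -0.167], [0, 0, 0]],
    [85, [0.002, 0.002, -0.167], [0, 0, 0]],
    [0, [0.002, 0.002, -0.167], [0, 0, 0]],
    [0, [0.002, 0.002, -0.167], [0, 0, 0]],
    [0, [0.002, 0.002, -0.167], [0, 0, 0]],
    [0, [0.002, 0.002, -0.167], [0, 0, 0]],
    [0, [0.002, 0.002, -0.167], [0, 0, 0]],
    [0, [0.002, 0.002, -0.167], [0, 0, 0]],
  ],
)

```text
time: 11.47
tool_pos: [0.5, 0.2987, 0.1541]
tool_rot: [-0.071, 0.876, 0.136, 0.457]
contact_force: [-0.7, -1.0, 1.0]
gripper_width: 0.154
grasp_force: 59.3
```

```bash
python3 - <<'E'
from t import *
s,R=cur(); print(s["tool_pos"],s["joint_pos"].round(3),R.as_matrix()[:,2].round(3),R.as_matrix()[:,1].round(3),s["ft_torque"])
E
```

```text
[0.50001027 0.29868765 0.15405475] [ 0.478 -0.429  2.373 -0.527  0.28   2.179] [ 0.781  0.248 -0.573] [ 0.302 -0.953 -0.   ] [-0.12645972  0.34303615 -0.02359233]
```

Request:
arm_command(
  rows=[
    [0, [0, 0, 0.05], [0, 0, 0]],
    [0, [0, 0, 0.13], [0, 0, 0]],
    [0, [0, 0, 0.23], [0, 0, 0]],
    [0, [0, 0, 0.33], [0, 0, 0]],
    [0, [0, 0, 0.43], [0, 0, 0]],
    [0, [0, 0, 0.53], [0, 0, 0]],
    [0, [0, 0, 0.63], [0, 0, 0]],
    [0, [0, 0, 0.7], [0, 0, 0]],
    [0, [0, 0, 0.72], [0, 0, 0]],
    [0, [0, 0, 0.72], [0, 0, 0]],
  ],
)

```text
time: 12.3
tool_pos: [0.5, 0.2987, 0.3714]
tool_rot: [-0.071, 0.876, 0.135, 0.457]
contact_force: [-0.4, 0.1, -3.2]
gripper_width: 0.159
grasp_force: 59.0
```

```bash
cat > c.py <<'E'
from t import *
def seg(f,ylo,yhi,xlo,xhi):
    P=pts(f);h=cv2.cvtColor(f["color"],cv2.COLOR_RGB2HSV);H,S,V=[h[...,i].astype(int) for i in range(3)]
    w=(P[...,0]>xlo)&(P[...,0]<xhi)&(P[...,1]>ylo)&(P[...,1]<yhi)
    return P,w,(H>5)&(H<18)&(S>150)&(V>70),(S<60)&(V>90)
def attitude(f,w,n=""):
    P,w,o,_=seg(f,*w); q=P[w&o]; q=q[~np.isnan(q[:,0])]
    a=np.degrees
    l=cv2.fitLine(q.astype(np.float32),cv2.DIST_HUBER,0,.001,.001).ravel(); d=l[:3]*np.sign(l[0])
    print(n,"orange n",len(q),"axis yaw",a(np.arctan2(d[1],d[0])).round(2),"pitch",a(np.arcsin(d[2])).round(2),"z",np.percentile(q[:,2],[1,50,99]).round(4)); return q
E
python3 - <<'E'
from c import *
s,R=cur(); print(s["tool_pos"],s["joint_pos"].round(3),s["contact_force"],s["ft_torque"].round(2))
f=grab("side"); save("s2",f); q=attitude(f,(.1,.5,.35,.75))
z0=np.percentile(q[:,2],1)
for nm,m in(("bottom",q[:,2]<z0+.012),("top",q[:,2]>np.percentile(q[:,2],99)-.015)):
    l=cv2.fitLine(q[m].astype(np.float32),cv2.DIST_HUBER,0,.001,.001).ravel();d=l[:3]*np.sign(l[0]);print(nm,m.sum(),np.degrees([np.arctan2(d[1],d[0]),np.arcsin(d[2])]).round(1),l[3:].round(3))
cv2.imwrite("pics/s2c.png",f["color"][120:370,80:380,::-1])
E
```

```text
[0.50003742 0.29871391 0.37135713] [ 0.478 -0.657  2.144 -0.215  0.711  1.833] [-0.36745835  0.13886104 -3.24165938] [-0.25  0.81  0.01]
 orange n 1160 axis yaw 18.63 pitch -17.86 z [0.2487 0.2632 0.3383]
bottom 555 [19.   0.2] [0.538 0.324 0.256]
top 264 [16.4  3.2] [0.542 0.314 0.334]
```

View pics/s2c.png

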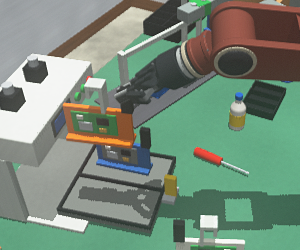

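The carrier is level in the gripper at about (100,120) in the crop, clear of the blue one, and its foot is at z 0.246. Now to carry it towards the rail.

Request:
arm_command(
  rows=[
    [0, [0.005, -0.04, 0], [0, 0, -0.02]],
    [0, [0.015, -0.11, 0], [0, 0, -0.05]],
    [0, [0.03, -0.2, 0], [0, 0, -0.09]],
    [0, [0.045, -0.3, 0], [0, 0, -0.13]],
    [0, [0.06, -0.4, 0], [0, 0, -0.17]],
    [0, [0.075, -0.5, 0], [0, 0, -0.21]],
    [0, [0.09, -0.6, 0], [0, 0, -0.25]],
    [0, [0.105, -0.7, 0], [0, 0, -0.29]],
    [0, [0.12, -0.8, 0], [0, 0, -0.33]],
    [0, [0.135, -0.88, 0], [0, 0, -0.355]],
    [0, [0.145, -0.93, 0], [0, 0, -0.367]],
    [0, [0.15, -0.95, 0], [0, 0, -0.367]],
  ],
)

```text
time: 13.35
tool_pos: [0.5443, 0.012, 0.3644]
tool_rot: [0.063, 0.881, -0.12, 0.454]
contact_force: [0.9, 0.3, -2.9]
gripper_width: 0.159
grasp_force: 59.0
```

```bash
cat > r.py <<'E'
from c import *
# open rail from both cams: top-face centre line, using depth
for n in("top","side"):
    f=grab(n); save("r_"+n+"%d"%(monitor.state()["time"]*100),f)
    P,w,o,g=seg(f,-.21,.01,.6,.75); Z=P[...,2]
    m=w&(Z>.229)&(Z<.25)&(f["color"].min(-1)>90)&(f["color"].ptp(-1)<40) if hasattr(f["color"],"ptp") else w&(Z>.229)&(Z<.25)&(f["color"].min(-1)>90)&(np.ptp(f["color"],axis=-1)<40)
    q=P[m]; xr=q[:,:2]@np.array([.9643,-.2650]); yr=q[:,:2]@np.array([.2650,.9643])
    for a in np.arange(-.05,.2,.05):
        k=(yr>a)&(yr<a+.05)
        if k.sum()>5: print(n,"yr",a.round(2),k.sum(),"x pct",(1000*np.percentile(xr[k],[2,50,98])).round(1),"z",np.percentile(q[k,2],[5,50,95]).round(4))
    print("  yr range",np.percentile(yr,[.5,99.5]) if len(yr) else None)
    P,w,o,g=seg(f,-.3,.3,.35,.8); q=P[w&o&(Z>.1)]
    k=q[:,2]<np.nanpercentile(q[:,2],1)+.012
    l=cv2.fitLine(q[k].astype(np.float32),cv2.DIST_HUBER,0,.001,.001).ravel();d=l[:3]*np.sign(l[0]);print(n,"foot",k.sum(),np.degrees([np.arctan2(d[1],d[0]),np.arcsin(d[2])]).round(1),"zmin",np.nanpercentile(q[:,2],1).round(4))
    z1=np.nanpercentile(q[:,2],1)+.156
    hk=w&g&(abs(Z-z1)<.007)&(P[...,0]>.5)&(P[...,1]>-.15)
    nc,lb,st,ce=cv2.connectedComponentsWithStats(hk.astype(np.uint8))
    for i in range(1,nc):
        if st[i,4]>25:
            r=cv2.minAreaRect(P[lb==i][:,:2].astype(np.float32)*1000);c=np.array(r[0]);print("  hooktop",st[i,4],np.round(r[0],1),np.round(r[1],1),round(r[2],1),"rail xr,yr",c@[.9643,-.2650],c@[.2650,.9643],"z",np.median(P[lb==i][:,2]).round(4))
s,R=cur();p=s["tool_pos"]*1000;print("tcp",p.round(1),"xr,yr",p[:2]@[.9643,-.2650],p[:2]@[.2650,.9643],s["joint_pos"].round(3),s["contact_force"].round(1),"tool y",R.as_matrix()[:,1].round(3))
E
python3 r.py
```

```text
top yr -0.05 64 x pct [675.5 681.2 688.4] z [0.2347 0.2392 0.2419]
top yr 0.0 109 x pct [674.8 681.4 688.1] z [0.2339 0.2389 0.2429]
top yr 0.05 114 x pct [675.1 681.2 688.4] z [0.2328 0.2387 0.2422]
top yr 0.1 112 x pct [675.1 680.7 687.9] z [0.23   0.2385 0.2426]
top yr 0.15 107 x pct [673.7 683.7 697.2] z [0.2329 0.2401 0.2444]
  yr range [-0.02880087  0.18736491]
top foot 239 [-16.6  -0.7] zmin 0.2416
  hooktop 205 [ 5.872e+02 -5.000e-01] [29.7 36. ] 73.7 rail xr,yr 566.3980652442932 155.11348237800598 z 0.3933
side yr 0.1 28 x pct [675.1 680.1 688. ] z [0.231  0.2401 0.2435]
side yr 0.15 103 x pct [674.6 681.1 699.1] z [0.2309 0.24   0.2446]
  yr range [0.1309968  0.19043066]
side foot 330 [-13.9  -0.5] zmin 0.2426
  hooktop 115 [589.4   0.7] [33.7 39. ] 76.9 rail xr,yr 568.1795896556854 156.86693966579438 z 0.3959
tcp [544.4  12.8 365.8] xr,yr 521.6102310148399 156.6268408948337 [-1.000e-03 -7.560e-01  2.205e+00 -3.160e-01  7.810e-01  1.957e+00] [-0.4 -0.3 -2.6] tool y [-0.268 -0.964  0.001]
```

Request:
arm_command(
  rows=[
    [0, [-0.01, -0.04, -0.01], [0, 0, 0]],
    [0, [-0.02, -0.08, -0.05], [0, 0, 0]],
    [0, [-0.029, -0.106, -0.11], [0, 0, 0]],
    [0, [-0.029, -0.106, -0.17], [0, 0, 0]],
    [0, [-0.029, -0.106, -0.23], [0, 0, 0]],
    [0, [-0.029, -0.106, -0.29], [0, 0, 0]],
    [0, [-0.029, -0.106, -0.34], [0, 0, 0]],
    [0, [-0.029, -0.106, -0.37], [0, 0, 0]],
    [0, [-0.029, -0.106, -0.381], [0, 0, 0]],
    [0, [-0.029, -0.106, -0.381], [0, 0, 0]],
    [0, [-0.029, -0.106, -0.381], [0, 0, 0]],
  ],
)

```text
time: 14.37
tool_pos: [0.5365, -0.0178, 0.2562]
tool_rot: [0.062, 0.879, -0.119, 0.458]
contact_force: [0.2, -0.2, -1.4]
gripper_width: 0.151
grasp_force: 59.1
```

```bash
python3 r.py
```

```text
top yr -0.05 63 x pct [675.3 681.  688.4] z [0.2346 0.2385 0.2426]
top yr 0.0 110 x pct [675.5 681.1 688.2] z [0.233  0.2386 0.2428]
top yr 0.05 113 x pct [675.  680.9 687.9] z [0.2331 0.2384 0.2425]
top yr 0.1 119 x pct [675.4 680.2 688.6] z [0.2309 0.2387 0.2426]
top yr 0.15 114 x pct [674.1 682.7 696.7] z [0.2336 0.24   0.2436]
  yr range [-0.02775937  0.1874691 ]
top foot 199 [-17.4   0.8] zmin 0.1334
  hooktop 2606 [731.6 214.8] [136.3 171. ] 0.3 rail xr,yr 648.6020600280762 401.0238971282959 z 0.2934
  hooktop 174 [578.9 -30.2] [29.8 36.5] 74.9 rail xr,yr 566.2744577358246 124.32651915569308 z 0.2852
side yr -0.05 46 x pct [675.3 679.2 689.6] z [0.2304 0.2399 0.2431]
side yr 0.0 73 x pct [675.3 679.4 689.4] z [0.2305 0.2402 0.2436]
side yr 0.05 78 x pct [675.8 679.2 690.1] z [0.2308 0.2395 0.2438]
side yr 0.1 84 x pct [674.4 679.1 689.7] z [0.2301 0.2396 0.2435]
side yr 0.15 101 x pct [673.5 680.  699.1] z [0.2307 0.2402 0.2456]
  yr range [-0.02930784  0.19094407]
side foot 298 [-12.7   0.1] zmin 0.135
  hooktop 103 [579.7 -30.5] [34.8 40.7] 71.9 rail xr,yr 567.0944676425934 124.21961120319367 z 0.2884
  hooktop 1522 [745.5 227. ] [129.8 174.2] 11.8 rail xr,yr 658.7181343688965 416.4007857299805 z 0.2963
tcp [536.8 -18.  257.3] xr,yr 522.4124868676457 124.88139501895901 [-0.1   -0.76   2.387 -0.256  0.573  1.885] [-0.2 -0.3 -1.1] tool y [-0.266 -0.964 -0.   ]
```

Request:
arm_command(
  rows=[
    [0, [0, 0, -0.02], [0, 0, 0]],
    [0, [0.02, -0.0055, -0.02], [0, 0, 0]],
    [0, [0.06, -0.0165, -0.02], [0, 0, 0]],
    [0, [0.1, -0.0275, -0.02], [0, 0, 0]],
    [0, [0.15, -0.0412, -0.02], [0, 0, 0]],
    [0, [0.2, -0.055, -0.02], [0, 0, 0]],
    [0, [0.25, -0.0687, -0.02], [0, 0, 0]],
    [0, [0.3, -0.0824, -0.02], [0, 0, 0]],
    [0, [0.335, -0.092, -0.02], [0, 0, 0]],
    [0, [0.36, -0.099, -0.02], [0, 0, 0]],
    [0, [0.3697, -0.1016, -0.02], [0, 0, 0]],
    [0, [0.3697, -0.1016, -0.02], [0, 0, 0]],
  ],
)

```text
time: 15.47
tool_pos: [0.6476, -0.0489, 0.2491]
tool_rot: [0.062, 0.879, -0.119, 0.457]
contact_force: [-0.5, -0.3, -2.4]
gripper_width: 0.155
grasp_force: 59.1
```

```bash
python3 r.py | grep -v "side yr\|top yr"; python3 - <<'E'
import cv2,glob,os
f=max(glob.glob("pics/r_side*"),key=os.path.getmtime);g=max(glob.glob("pics/r_top*"),key=os.path.getmtime)
a=cv2.resize(cv2.imread(f)[100:260,170:330],None,fx=2.4,fy=2.4);b=cv2.resize(cv2.imread(g)[80:240,230:390],None,fx=2.4,fy=2.4)
cv2.imwrite("pics/h1.png",cv2.hconcat([a,b]))
E
```

```text
yr range [-0.02841361  0.18712987]
top foot 132 [-16.1  -0.5] zmin 0.1259
  hooktop 165 [690.6 -61.8] [29.5 38.2] 74.2 rail xr,yr 682.3580529388428 123.43051237335207 z 0.2781
  hooktop 161 [687.9 202.5] [ 10.6 152.6] 16.1 rail xr,yr 609.7149227050782 377.5903561126709 z 0.2825
  yr range [0.01828098 0.19102721]
side foot 194 [-11.7   0.4] zmin 0.1272
  hooktop 87 [692.9 -61. ] [31.  40.3] 72.8 rail xr,yr 684.2796082702638 124.80340842285156 z 0.2804
  hooktop 154 [685.8 214.9] [  5.1 171.4] 13.9 rail xr,yr 604.3277189025879 388.93652857971193 z 0.2847
tcp [646.9 -48.6 249. ] xr,yr 636.6465354552997 124.56773740505636 [-0.146 -0.371  2.161 -0.257  0.408  1.878] [-0.3 -0.9 -3.4] tool y [-0.266 -0.964  0.   ]
```

View pics/h1.png

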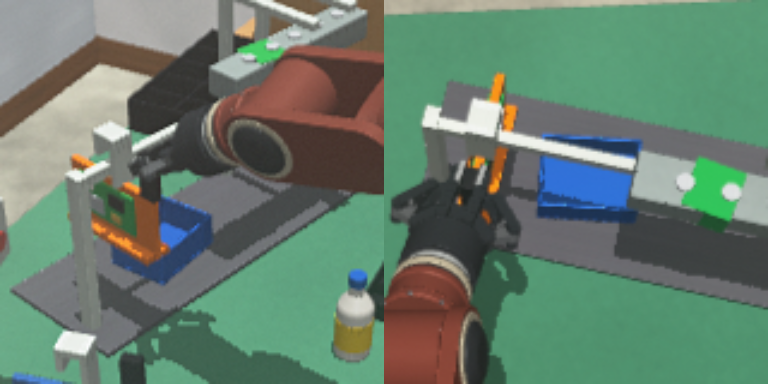

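The hook at (485,115) in the right half sits over the open rail, and the rail passes between lip and plate. Lowering.

Request:
arm_command(
  rows=[
    [0, [-0.003, 0.001, -0.03], [0, 0, 0]],
    [0, [-0.003, 0.001, -0.06], [0, 0, 0]],
    [0, [-0.003, 0.001, -0.08], [0, 0, 0]],
    [0, [-0.003, 0.001, -0.088], [0, 0, 0]],
    [0, [-0.003, 0.001, -0.092], [0, 0, 0]],
    [0, [-0.003, 0.001, -0.092], [0, 0, 0]],
    [0, [-0.003, 0.001, -0.092], [0, 0, 0]],
  ],
)

```text
time: 16.15
tool_pos: [0.6462, -0.0483, 0.2218]
tool_rot: [0.062, 0.879, -0.119, 0.458]
contact_force: [-0.8, -0.3, -3.3]
gripper_width: 0.153
grasp_force: 59.3
```

Request:
arm_command(
  rows=[
    [0, [0, 0, -0.004], [0, 0, 0]],
    [0, [0, 0, -0.008], [0, 0, 0]],
    [0, [0, 0, -0.008], [0, 0, 0]],
    [0, [0, 0, -0.008], [0, 0, 0]],
  ],
)

```text
time: 16.48
tool_pos: [0.6466, -0.0484, 0.2201]
tool_rot: [0.062, 0.879, -0.119, 0.458]
contact_force: [0.6, -0.1, -2.0]
gripper_width: 0.157
grasp_force: 59.3
```

Request:
arm_command(
  rows=[
    [0, [-0.0055, -0.02, 0], [0, 0, 0]],
    [0, [-0.0165, -0.06, 0], [0, 0, 0]],
    [0, [-0.0275, -0.1, 0], [0, 0, 0]],
    [0, [-0.0385, -0.14, 0], [0, 0, 0]],
    [0, [-0.0495, -0.18, 0], [0, 0, 0]],
    [0, [-0.0605, -0.22, 0], [0, 0, 0]],
    [0, [-0.0714, -0.26, 0], [0, 0, 0]],
    [0, [-0.0824, -0.3, 0], [0, 0, 0]],
    [0, [-0.0934, -0.34, 0], [0, 0, 0]],
    [0, [-0.1043, -0.3793, 0], [0, 0, 0]],
  ],
)

```text
time: 17.32
tool_pos: [0.615, -0.1627, 0.2202]
tool_rot: [0.062, 0.879, -0.119, 0.458]
contact_force: [0.6, -0.2, -2.2]
gripper_width: 0.158
grasp_force: 59.2
```

```bash
cat > b.py <<'E'
from c import *
s,R=cur();p=s["tool_pos"]*1000;print("tcp",p.round(1),"xr,yr",p[:2]@[.9643,-.2650],p[:2]@[.2650,.9643],s["joint_pos"].round(3),s["contact_force"].round(1),"tooly",R.as_matrix()[:,1].round(3))
f=grab("side"); g=grab("top"); save("b_s%d"%(s["time"]*100),f); save("b_t%d"%(s["time"]*100),g)
a=cv2.resize(f["color"][80:240,190:350,::-1],None,fx=2.4,fy=2.4);b=cv2.resize(g["color"][80:240,270:430,::-1],None,fx=2.4,fy=2.4)
cv2.imwrite("pics/b%d.png"%(s["time"]*100),cv2.hconcat([a,b]))
for n,f in(("side",f),("top",g)):
    P=pts(f);Z=P[...,2];h=cv2.cvtColor(f["color"],cv2.COLOR_RGB2HSV);H,S,V=[h[...,i].astype(int) for i in range(3)]
    xr=P@[.9643,-.265,0];yr=P@[.265,.9643,0]
    g=(H>45)&(H<78)&(S>130)&(V>60)&(yr>-.2)&(yr<-.03)&(xr>.6)&(xr<.72)
    for nm,m in(("bar band",g&(Z>.30)),("rail band",g&(Z>.22)&(Z<.246)),("hook",(S<60)&(V>70)&(Z>.243)&(Z<.256)&(yr>-.25)&(yr<.1)&(xr>.65)&(xr<.71)),("orange",(H>5)&(H<18)&(S>150)&(V>60)&(Z>.09)&(yr>-.25)&(yr<.15))):
        if m.sum()>4: print(n,nm,m.sum(),"yr",(1e3*np.percentile(yr[m],[2,50,98])).round(1),"xr",(1e3*np.percentile(xr[m],[2,50,98])).round(1),"z",np.percentile(Z[m],[2,50,98]).round(3))
E
python3 b.py
```

```text
tcp [ 615.  -162.7  220.2] xr,yr 636.2059770210273 6.0451427369385025 [-0.436 -0.394  2.229  0.379  0.376  1.12 ] [ 0.6 -0.2 -2.2] tooly [-0.266 -0.964  0.   ]
side bar band 97 yr [-132.9 -110.   -89.9] xr [623.8 648.  675.3] z [0.307 0.311 0.314]
side hook 126 yr [-60.    9.8  89.3] xr [662.5 679.7 698.7] z [0.243 0.25  0.255]
side orange 488 yr [ 1.1 11.8 27.3] xr [611.3 646.5 755. ] z [0.098 0.112 0.187]
top bar band 392 yr [-136.6 -111.2  -89.4] xr [621.8 647.  675.3] z [0.304 0.308 0.313]
top hook 183 yr [-10.3   4.2  36.6] xr [662.6 679.6 698.5] z [0.243 0.25  0.254]
top orange 314 yr [-38.4   8.4 108.3] xr [ 81.  301.2 757.6] z [0.101 0.425 0.545]
```

Request:
arm_command(
  rows=[
    [0, [-0.0055, -0.02, 0], [0, 0, 0]],
    [0, [-0.0165, -0.06, 0], [0, 0, 0]],
    [0, [-0.0275, -0.1, 0], [0, 0, 0]],
    [0, [-0.0385, -0.14, 0], [0, 0, 0]],
    [0, [-0.0495, -0.18, 0], [0, 0, 0]],
    [0, [-0.0605, -0.22, 0], [0, 0, 0]],
    [0, [-0.0714, -0.26, 0], [0, 0, 0]],
    [0, [-0.0824, -0.3, 0], [0, 0, 0]],
    [0, [-0.0934, -0.34, 0], [0, 0, 0]],
    [0, [-0.1, -0.365, 0], [0, 0, 0]],
    [0, [-0.1041, -0.3787, 0], [0, 0, 0]],
    [0, [-0.1041, -0.3787, 0], [0, 0, 0]],
  ],
)

```text
time: 18.42
tool_pos: [0.5839, -0.2765, 0.2201]
tool_rot: [0.063, 0.879, -0.12, 0.458]
contact_force: [0.1, -0.4, 0.3]
gripper_width: 0.152
grasp_force: 59.3
```

```bash
python3 b.py; ls -t pics/b[0-9]*|head -1 | xargs -I{} cp {} pics/bb.png
```

```text
tcp [ 583.9 -276.5  220.1] xr,yr 636.3342637524504 -111.93213407361988 [-0.711 -0.347  2.195  0.787  0.516  0.589] [ 0.1 -0.4  0.3] tooly [-0.268 -0.964  0.001]
side bar band 95 yr [-132.2 -111.   -86.3] xr [623.9 647.3 676. ] z [0.307 0.31  0.313]
side hook 41 yr [-61.1   2.   89.5] xr [672.9 680.5 688.4] z [0.243 0.244 0.246]
side orange 472 yr [-121.  -106.5  -90. ] xr [611.8 647.1 758.7] z [0.099 0.116 0.186]
top bar band 390 yr [-136.3 -111.   -89.2] xr [621.5 646.4 675.1] z [0.304 0.308 0.313]
top hook 15 yr [-123.    20.    89.9] xr [675.  679.4 698.7] z [0.243 0.244 0.252]
top orange 369 yr [-116.5  -56.2  145.5] xr [ 62.8 258.6 758.1] z [0.099 0.469 0.568]
```

View pics/bb.png

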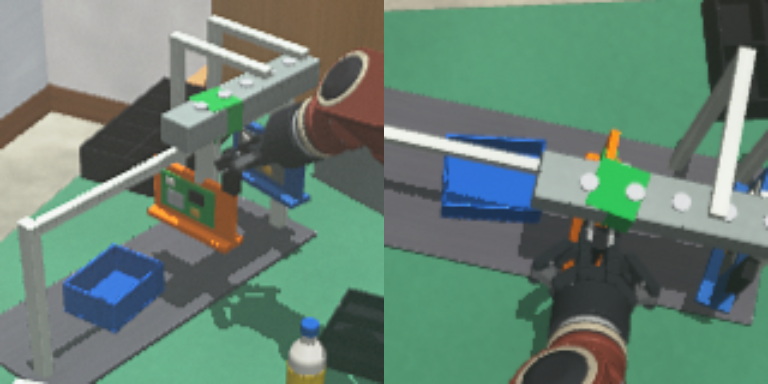

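The carrier hangs under the ionising bar in line with the green band, with the gripper clear in front of the bar. I'll open gently and wait.

Request:
arm_command(
  rows=[
    [18, [0, 0, 0], [0, 0, 0]],
    [22, [0, 0, 0], [0, 0, 0]],
    [30, [0, 0, 0], [0, 0, 0]],
    [45, [0, 0, 0], [0, 0, 0]],
    [45, [0, 0, 0], [0, 0, 0]],
    [45, [0, 0, 0], [0, 0, 0]],
    [45, [0, 0, 0], [0, 0, 0]],
    [45, [0, 0, 0], [0, 0, 0]],
  ],
)

```text
time: 19.18
tool_pos: [0.5837, -0.2758, 0.2193]
tool_rot: [0.062, 0.879, -0.119, 0.458]
contact_force: [0.4, -0.6, -0.2]
gripper_width: 0.528
grasp_force: 0.0
```

Request:
arm_command(
  rows=[
    [45, [-0.03, 0.0082, 0.01], [0, 0, 0]],
    [45, [-0.08, 0.022, 0.03], [0, 0, 0]],
    [45, [-0.14, 0.0385, 0.06], [0, 0, 0]],
    [45, [-0.22, 0.0605, 0.1], [0, 0, 0]],
    [45, [-0.3, 0.0825, 0.15], [0, 0, 0]],
    [45, [-0.36, 0.099, 0.2], [0, 0, 0]],
    [45, [-0.4, 0.11, 0.25], [0, 0, 0]],
    [45, [-0.4, 0.11, 0.25], [0, 0, 0]],
    [45, [-0.4, 0.11, 0.25], [0, 0, 0]],
  ],
)

```text
time: 19.93
tool_pos: [0.4636, -0.2433, 0.296]
tool_rot: [0.063, 0.878, -0.119, 0.459]
contact_force: [-0.1, -0.5, -0.9]
gripper_width: 0.528
grasp_force: 0.0
```

```bash
cat > e.py <<'E'
from c import *
s,R=cur();print(s["tool_pos"],s["contact_force"].round(1),s["joint_pos"].round(2))
for n in("side","top","wrist"):
    f=grab(n); save("e_%s%d"%(n,s["time"]*100),f)
    P=pts(f);Z=P[...,2];h=cv2.cvtColor(f["color"],cv2.COLOR_RGB2HSV);H,S,V=[h[...,i].astype(int) for i in range(3)]
    xr=P@[.9643,-.265,0];yr=P@[.265,.9643,0]; w=(yr>-.2)&(yr<-.03)&(xr>.55)&(xr<.78)
    g=(H>45)&(H<78)&(S>130)&(V>50)&w
    o=w&(H>5)&(H<18)&(S>150)&(V>50)
    for nm,m in(("bar band",g&(Z>.26)&(xr<.69)),("rail band",g&(Z>.222)&(Z<.246)&(xr>.66)),("foot",o&(Z<.112)),("plate top",o&(Z>.172)&(Z<.195)),("tab",w&(V<70)&(Z>.19)&(Z<.25)&(xr<.64)&(xr>.6)),("hook",w&(S<60)&(V>60)&(Z>.243)&(Z<.256)&(xr>.65)&(xr<.71))):
        if m.sum()>4:
            q=np.stack([xr[m],yr[m],Z[m]],1); l=cv2.fitLine(q.astype(np.float32),cv2.DIST_HUBER,0,.001,.001).ravel();d=l[:3]*np.sign(l[0])
            print(n,nm,m.sum(),"yr",(1e3*np.percentile(yr[m],[2,50,98])).round(1),"xr",(1e3*np.percentile(xr[m],[2,50,98])).round(1),"z",np.percentile(Z[m],[2,50,98]).round(3),"yaw,pitch",np.degrees([np.arctan2(d[1],d[0]),np.arcsin(d[2])]).round(1))
f=cv2.imread("pics/e_side%d.png"%(s["time"]*100));w=cv2.imread("pics/e_wrist%d.png"%(s["time"]*100))
cv2.imwrite("pics/ee.png",cv2.hconcat([cv2.resize(f[80:240,190:350],(400,400)),cv2.resize(w,(400,300))[0:300].repeat(1,0) if 0 else cv2.copyMakeBorder(cv2.resize(w,(400,300)),0,100,0,0,cv2.BORDER_CONSTANT)]))
E
python3 e.py
```

```text
[ 0.46363626 -0.24329704  0.29603775] [-0.1 -0.5 -0.9] [-0.89 -0.85  2.37  0.67  0.88  0.72]
side bar band 97 yr [-133.1 -111.4  -90. ] xr [622.4 645.5 676.1] z [0.304 0.311 0.313] yaw,pitch [10.5  2.4]
side foot 224 yr [-123.9  -99.5  -88.8] xr [611.3 677.6 754.8] z [0.097 0.106 0.111] yaw,pitch [2.8 0.2]
side plate top 88 yr [-114.9 -107.4 -102.7] xr [614.4 661.7 726.4] z [0.173 0.182 0.188] yaw,pitch [-1.3  2.5]
side tab 126 yr [-118.4 -106.3 -101.1] xr [605.7 613.4 628.5] z [0.192 0.221 0.246] yaw,pitch [-80.3  88.8]
side hook 6 yr [-62.3 -49.2 -31.3] xr [674.6 683.  686.1] z [0.243 0.244 0.245] yaw,pitch [-79.8  -0.1]
top bar band 432 yr [-136.2 -112.6  -89.6] xr [621.  643.6 674.8] z [0.28  0.308 0.313] yaw,pitch [11.8 11.4]
top foot 168 yr [-131.  -101.2  -92.3] xr [611.1 643.  759. ] z [0.093 0.103 0.109] yaw,pitch [5.  0.1]
top plate top 50 yr [-116.9 -111.6 -107. ] xr [606.4 741.  758.6] z [0.175 0.184 0.187] yaw,pitch [-1.1  1. ]
top tab 100 yr [-118.4 -110.3 -104.7] xr [605.6 612.9 629.3] z [0.192 0.239 0.247] yaw,pitch [-10.8  72.7]
wrist bar band 4376 yr [-133.4 -114.4  -89.1] xr [620.  630.8 672.8] z [0.271 0.307 0.308] yaw,pitch [19.5 24.8]
wrist foot 1082 yr [-129.8 -116.7  -91.1] xr [609.9 654.4 710.8] z [0.063 0.102 0.107] yaw,pitch [1.  2.1]
wrist plate top 26 yr [-117.3 -112.5 -104. ] xr [605.5 609.8 610.6] z [0.172 0.174 0.194] yaw,pitch [ 59.8 -63. ]
wrist tab 709 yr [-117.1 -110.3 -104.3] xr [604.8 605.7 627.2] z [0.192 0.225 0.243] yaw,pitch [ 58.7 -88.8]
```

View pics/ee.png

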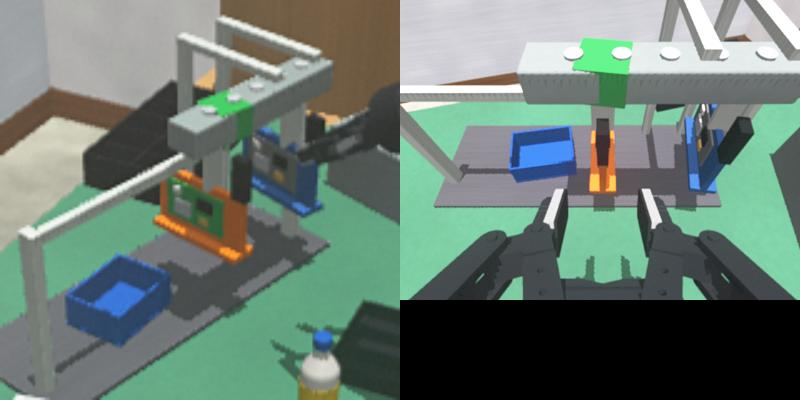

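The orange carrier hangs straight in both views. In the wrist view its tab at (603,150) is under the green band at (603,70), and the tab, foot and band centres agree to about 1–2 mm. I'll wait a moment for it to settle, then hand in.

Request:
arm_command(
  rows=[
    [45, [-0.05, 0.014, 0.05], [0, 0, 0]],
    [45, [-0.05, 0.014, 0.05], [0, 0, 0]],
    [45, [-0.05, 0.014, 0.05], [0, 0, 0]],
    [45, [-0.05, 0.014, 0.05], [0, 0, 0]],
    [45, [-0.05, 0.014, 0.05], [0, 0, 0]],
    [45, [-0.05, 0.014, 0.05], [0, 0, 0]],
    [45, [-0.05, 0.014, 0.05], [0, 0, 0]],
    [45, [-0.05, 0.014, 0.05], [0, 0, 0]],
  ],
)

```text
time: 20.75
tool_pos: [0.4488, -0.2384, 0.3088]
tool_rot: [0.062, 0.879, -0.119, 0.457]
contact_force: [0.1, -0.9, -0.4]
gripper_width: 0.524
grasp_force: 0.0
```

```bash
python3 e.py | grep -E "wrist (bar|foot|tab)|top tab"; python3 -c "
from plant import manip
print(manip.job_done())"
```

```text
top tab 102 yr [-118.5 -110.3 -104.9] xr [605.3 612.3 629.2] z [0.191 0.24  0.247] yaw,pitch [-24.3  78.5]
wrist bar band 3634 yr [-133.7 -114.2  -89. ] xr [620.1 631.7 673. ] z [0.27  0.307 0.308] yaw,pitch [19.4 24.9]
wrist foot 1026 yr [-130.3 -117.2  -91.2] xr [609.1 653.9 712.9] z [0.007 0.102 0.106] yaw,pitch [-2.5 -0.6]
wrist tab 677 yr [-116.9 -111.1 -104.5] xr [604.7 605.7 627.2] z [0.191 0.227 0.243] yaw,pitch [-0.9 81.7]
the job is handed in; nothing more can be done
None
```

Handed in at about 21 s with the tray out at its stop and the orange carrier hanging still and straight, centred on the green band to about 1–2 mm; however, a mistyped row while I gripped the paddle pushed the wrist force to about 156 N, over the 120 N limit, so the run will probably be judged failed on that point.

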